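# Trace the slab groove with a nut pick to bring out a lost brass weight

## Task

A small brass disc weight has slipped into one of the two grooves of the slate slab; an almond lies in the other. Take the nut pick from its stand, put its tip in the groove behind the weight and guide it slowly and steadily along the groove, a few centimetres a second and without pressing hard on the slab, pushing the weight round the bend and off the open end into the tray. Then hang the pick upright in its stand again; do not touch the weight with the fingers, leave the almond in its groove and do not disturb the can or the big weight.

Things in the scene. Friction and masses are not known exactly. Their poses are not given: they have to be found in the camera images.
- slab: grey slate slab (all sizes in mm), 160 (x) x 290 (y) x 40 high, fixed; origin: centre of underside; x points from the robot-side edge to the far edge, y left. Two mirrored grooves, 20 wide, 11 deep (floor at z = 29), run in its top, left (y > 0) and right (y < 0), each straight from a to b, a quarter circle of radius 45 from b to c, straight from c to d
- tray_mid (a point): middle of the inner floor (z = 3 in the slab's frame) of the shallow aluminium tray fixed along the slab's far edge: 65 (x) x 290 (y), 20 high, walls 3; axes as the slab's. Both grooves open above it, 26 above its floor
- weight: small plain brass weight, a disc 18 in diameter and 9 high, 20 g, smooth, lying flat in one of the two grooves, 42 to 66 from the slab's middle line (y), in the stretch along the robot-side edge; there is 2 clearance across the groove and its top lies 2 below the slab's top. Origin: centre of its underside, z its axis
- almond: an almond in its shell, 16 thick and 28 long, light brown, pointed at both ends, lying in the same stretch of the other groove and standing 5 proud of the slab. Origin: underside of its middle
- pick: nut pick, upright, 120 g: square wooden handle 28 x 28 and 70 high, below it a round steel collar 34 in diameter and 6 high, below that a straight steel shank 10 in diameter and 68 long. Origin: centre of the collar's underside; z along the handle (up); x and y square to the handle's faces; handle from z = 6 to 76
- pick_tip (a point): lower end of the pick's shank, 68 below the pick's origin
- fork: grey steel stand, fixed, base 100 (x) x 90 (y), on which two level prongs, 80 long in x, 26 wide and with their top at 85, leave a slot 14 wide between them along x (open to -x, closed at x = +32); the pick hangs in the slot with its collar on the prongs. Nothing stands above 85. Origin: centre of its underside
- fork_seat (a point): middle of the slot at the height of the prongs' top (85 above the worktop): the pick's origin starts within 4 of it, along the slot; axes as the fork's
- can: old open tin can, 84 in diameter, 100 high, bystander; origin centre of its underside
- big_weight: brass weight with a knob, 44 in diameter, 62 high, bystander; origin centre of its underside
- left_a (a point): point on the left groove's centre line, on its floor: the closed end; at (-50, 8, 29) mm in the slab's frame
- left_b (a point): point on the left groove's centre line, on its floor: where the bend begins; at (-50, 70, 29) mm in the slab's frame
- left_c (a point): point on the left groove's centre line, on its floor: where the bend ends; at (-5, 115, 29) mm in the slab's frame
- left_d (a point): point on the left groove's centre line, on its floor: the open end, at the slab's far edge above the tray; at (80, 115, 29) mm in the slab's frame
- right_a (a point): point on the right groove's centre line, on its floor: the closed end; at (-50, -8, 29) mm in the slab's frame
- right_b (a point): point on the right groove's centre line, on its floor: where the bend begins; at (-50, -70, 29) mm in the slab's frame
- right_c (a point): point on the right groove's centre line, on its floor: where the bend ends; at (-5, -115, 29) mm in the slab's frame
- right_d (a point): point on the right groove's centre line, on its floor: the open end, at the slab's far edge above the tray; at (80, -115, 29) mm in the slab's frame
There are look-alikes about, which are no part of the job. There is more than one size of the pick; the one meant has the size given above.

How it is judged:
By the outcome, as a careful person would: the job done as asked, in the order asked, and still so for the second after the job is handed in, with the robot touching nothing.
It also fails if it takes over 72 s, if anything falls off the work surface, if the arm or the gripper's body presses on something with over 40 N, if the wrist force passes 120 N, or if a joint passes its speed limit or range.

## Robot

A 7-joint arm with a two-finger parallel gripper is mounted at the origin on the work surface. World frame = base frame: x ahead of the robot, y to its left, z up, the work surface at z = 0. Lengths are in m, angles in rad, forces in N, time in s.
With the tool pointing down it reaches from about 0.425 to 1.025 m from the base axis. Payload 9.4 kg.
Tool frame: the origin (TCP) lies on the centre line of the jaws, within the pads' length; the fingertips stand 17 mm ahead of it and the grasp point (between the pads) lies 2 mm behind it; z points along the fingers, y is the direction in which the jaws open and shut (so a half turn about z gives the same grasp; the last joint's range is limited). The gripper opens to 93 mm and grips with 3 to 60 N. Pads are 15 mm wide; open, the fingers measure 128 mm over their backs; the gripper's body (75 mm by 188 mm) begins 65 mm behind the grasp point.
Start: joints at [-1.41, 0.599, -0.003, 1.599, 0.002, 0.943, -0.08], TCP at [0.171, 0.705, 0.236] pointing down, gripper open.
Joint ranges: [-2.57, 2.57], [-0.35, 1.97], [-1.29, 1.29], [0.11, 2.56], [-1.05, 4.19], [0.11, 1.86], [-2.63, 2.63]. Speed limits (rad/s): [2.22, 2.22, 3.01, 3.01, 3.14, 3.14, 3.14].

## Interface

Orientations are given as a unit quaternion [w, x, y, z].
In Python, from rig import robot, cams gives the robot as it stands. The module is installed in compiled form; this text tells all that it offers.
- The arm moves only by the shell command python3 -m handwheel 'ROWS' [OPENING] [FORCE]. ROWS is a JSON object of lists of equal length, an entry for each row: "xyz": the shift along the world's x, y, z in m, a list of three; "yaw": the turn about the world's z in units of 5 degrees (1.0 is 5 degrees). In form: {"xyz": [[x, y, z], ...], "yaw": [yaw, ...]}. A call has 1 to 5 rows; each row shifts and turns the commanded pose from where the row before left it; what a row does not reach is not made up. A row lasts 1/12 s, in which the tool goes at most 41.7 mm and 7.16 degrees, less where a joint would pass 70% of its speed; a pose out of reach is approached as far as the arm can. A call is refused whole if a number of a shift passes 0.0417 or a number of a turn 1, either way. A call with a gripper value outside its range is refused whole. OPENING is the finger opening in m, from 0 to 0.093, set as the call begins (- or left out, the last holds). The fingers move at their own pace and stop on an object; FORCE is the grip in N (left out, the last holds). Time passes only in rows, so rows that do not move let the fingers close. It gives the time, the measured TCP pose, the force and the opening at its end, in the units of the state.
- robot.observe(): the state, without advancing time (a new reading comes with each control period).
- cams.get_image(name): name is "scene" or "top" or "wrist"; returns a dict with "frame" (420x560x3 uint8, blue, green, red), "fx", "fy", "cx", "cy" (pixels), "R" (3x3) and "t" (3): a world point X has camera coordinates R X + t. Camera axes: x right, y down, z forward; pixel columns grow to the right and rows downward; lengths in m; the calibration is good to about 2 mm. The wrist camera is an equidistant fisheye: a pixel r from the principal point sees the ray r / f radians off the axis. A picture is of the moment at which its call begins. There is no depth.
- robot.close_job(): hands the job in, once; it reports no verdict.
The state is a dict: "t": time; "q": joint angles; "qd": joint speeds; "joint_torque": joint torques, N m; "eef_pos": TCP position; "ee_rot": TCP orientation; "force": force on the tool from outside, world axes, zero at the start; "torque": the same for the moment, N m; "grip_width": finger opening in m.
Only numpy, scipy, OpenCV 4.12 (cv2) and the standard library are available. Lean on these libraries where they do the work, as an engineer would, in place of code of your own. Each camera call takes 0.05 s, during which the arm holds its last target.

## Working session

There is one attempt and no reset: what is moved stays moved. The work goes in short steps, Python scripts to look and compute and a shell command to move; the robot and the scene stay as the last step left them, time stands still between calls to the robot, and variables do not carry over. Pictures are saved under pics/ and viewed, and the job is handed in when it is done.

```bash
mkdir -p pics; python3 - <<'E'
from rig import robot,cams
import cv2
s=robot.observe();print(s)
for n in("scene","top","wrist"):
    d=cams.get_image(n);cv2.imwrite(f"pics/{n}0.png",d["frame"]);print(n,d["fx"],d["fy"],d["cx"],d["cy"],d["R"],d["t"])
E
```

```text
{'t': 0.0, 'q': array([-1.40970598,  0.60011471, -0.00249261,  1.6001339 ,  0.0017982 ,
        0.94287949, -0.07984403]), 'qd': array([-2.07997736e-04,  3.29712336e-04, -3.74435839e-04, -5.47241857e-05,
       -3.35977507e-04,  9.55872817e-04,  1.62448240e-03]), 'joint_torque': array([-2.66034212e-04, -7.65067363e+01,  1.49703495e+00, -2.52353811e+01,
       -5.24552213e-02,  1.66683557e-02,  1.63270211e-04]), 'eef_pos': array([0.17071521, 0.70414171, 0.23476676]), 'ee_rot': array([-7.00185236e-06,  1.18629311e-01,  9.92938315e-01, -7.66951509e-04]), 'force': array([ 0.92765137,  1.06864046, -0.72627763]), 'torque': array([-0.01442286,  0.06063635, -0.03428917]), 'grip_width': 0.09307919857049503}
scene 528.3885667183047 528.3885667183047 278.43733849900616 207.8787677864309 [[-0.87208276  0.489228    0.01129689]
 [ 0.26712118  0.4952507  -0.82666379]
 [-0.41002186 -0.7179016  -0.56258276]] [ 0.45886452 -0.09382201  1.51826648]
top 487.55528887703645 487.55528887703645 273.6868905636975 210.29623096779272 [[-0.01437268 -0.99988838  0.00407979]
 [-0.98285377  0.01337746 -0.18390079]
 [ 0.18382569 -0.00665299 -0.98293634]] [0.03890843 0.55214502 1.28630439]
wrist 325.19226210127806 325.19226210127806 277.02031260446125 213.9046657507537 [[ 0.23512971  0.97196276 -0.00155507]
 [ 0.9272146  -0.22382414  0.30029291]
 [ 0.29152546 -0.07204966 -0.95384577]] [-0.72368234 -0.03604465  0.39301036]
```

View pics/scene0.png

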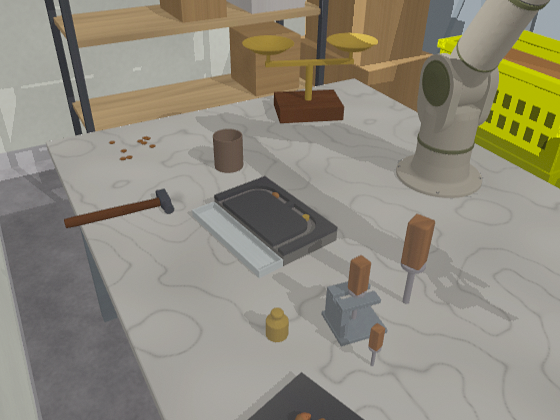

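View pics/top0.png

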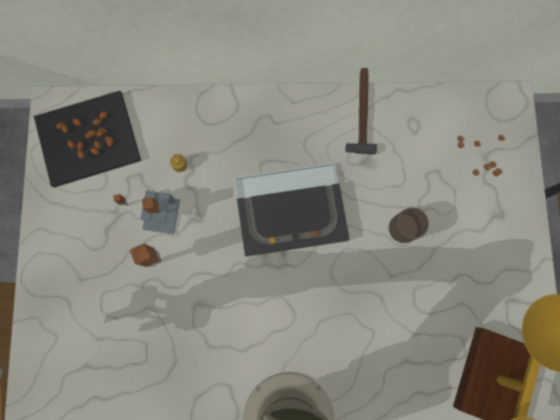

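View pics/wrist0.png

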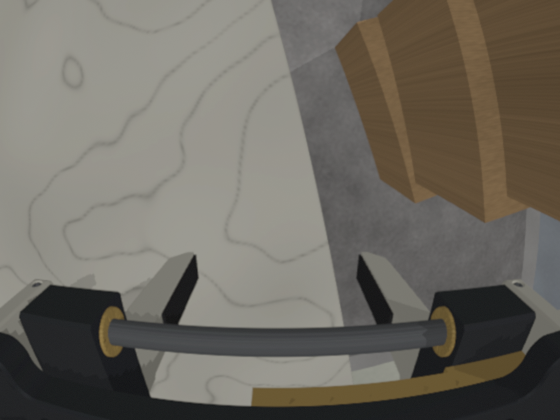

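The top view shows three picks: one in the fork at about (150,205), a big one at (143,255) and a small one at (118,199). The slab is at about (292,213), with something brass in its left groove at (272,240) and something brown in its right groove at (316,234). I'll confirm these in enlarged crops.

```bash
python3 - <<'E'
import cv2,numpy as np
t=cv2.imread("pics/top0.png");s=cv2.imread("pics/scene0.png")
a=cv2.resize(t[150:270,225:360],None,fx=5.9,fy=4.99*5.9/5.0,interpolation=3)[:600]
a=cv2.resize(t[160:260,230:355],None,fx=6,fy=6,interpolation=3);cv2.imwrite("pics/c1.png",a)
b=cv2.resize(t[180:275,100:200],None,fx=6,fy=6,interpolation=3);cv2.imwrite("pics/c2.png",b)
c=cv2.resize(s[205:375,310:450],None,fx=3.5,fy=3.5,interpolation=3)
d=cv2.resize(s[170:280,190:340],None,fx=5,fy=5,interpolation=3)
cv2.imwrite("pics/c3.png",c);cv2.imwrite("pics/c4.png",d)
E
```

```text
(no output)
```

View pics/c1.png

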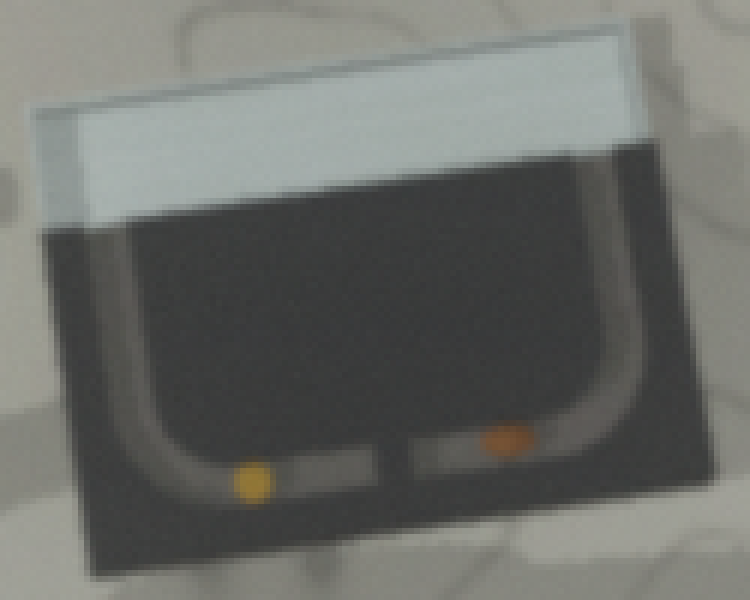

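View pics/c2.png

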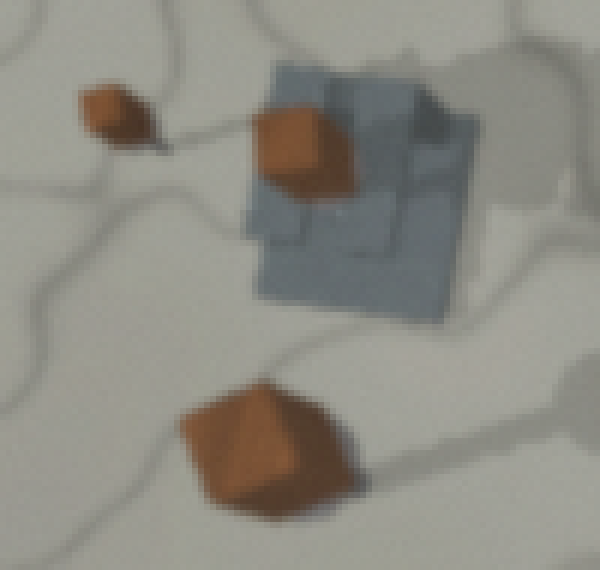

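View pics/c3.png

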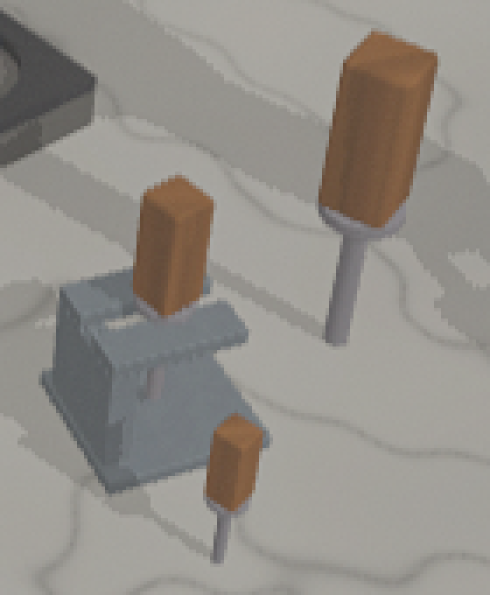

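View pics/c4.png

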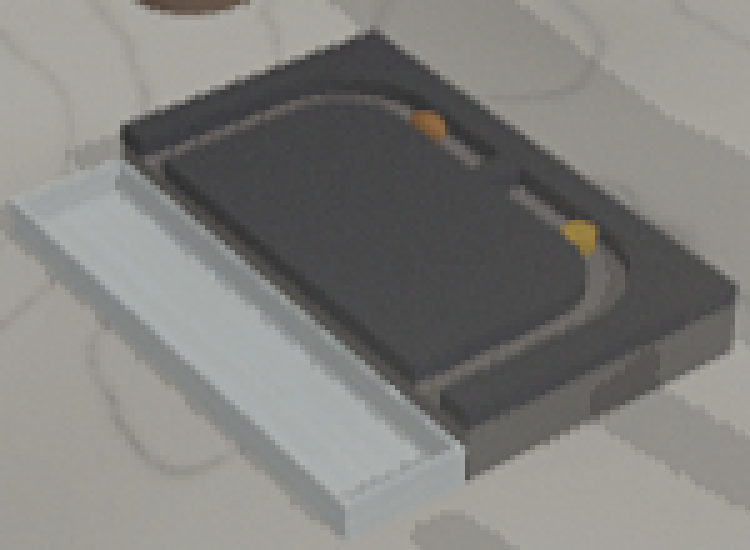

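The crops settle both choices.
- **Weight:** the brass-yellow disc in the left groove, top view (272,240). The brown almond is in the right groove at (315,233).
- **Picks:** fork (148,203), big (143,255), small (118,199). The one hanging in the fork fits the stated size.

Next I'll measure them.

```bash
cat > h.py <<'E'
import numpy as np,cv2
from rig import robot,cams
def ray(d,u,v):
    R=np.array(d["R"]);t=np.array(d["t"]);x=(u-d["cx"])/d["fx"];y=(v-d["cy"])/d["fy"]
    if d.get("fish"):
        r=np.hypot(x,y);k=np.tan(r)/r if r>1e-9 else 1;x,y=x*k,y*k
    return -R.T@t,R.T@np.array([x,y,1.])
def onz(d,u,v,z):
    o,r=ray(d,u,v);return o+r*(z-o[2])/r[2]
def tri(L):
    A=np.zeros((3,3));b=np.zeros(3)
    for d,u,v in L:
        o,r=ray(d,u,v);r=r/np.linalg.norm(r);P=np.eye(3)-np.outer(r,r);A+=P;b+=P@o
    X=np.linalg.solve(A,b);return X
def proj(d,X):
    c=np.array(d["R"])@X+np.array(d["t"]);x,y=c[0]/c[2],c[1]/c[2]
    if d.get("fish"):
        r=np.hypot(x,y);k=np.arctan(r)/r if r>1e-9 else 1;x,y=x*k,y*k
    return np.array([d["cx"]+d["fx"]*x,d["cy"]+d["fy"]*y])
def get(n):
    d=dict(cams.get_image(n));d["fish"]=n=="wrist";return d
E
python3 - <<'E'
from h import *
T=get("top");S=get("scene")
f=T["frame"].astype(int);g=f.max(2)
# slab top: dark
m=((g<75)).astype(np.uint8);m[:160]=0;m[262:]=0;m[:,:232]=0;m[:,355:]=0
m=cv2.morphologyEx(m,cv2.MORPH_CLOSE,np.ones((9,9),np.uint8))
c=max(cv2.findContours(m,0,1)[0],key=cv2.contourArea)
box=cv2.boxPoints(cv2.minAreaRect(c));print(box)
P=np.array([onz(T,u,v,.04) for u,v in box]);print(P[:,:2],np.linalg.norm(P-np.roll(P,1,0),axis=1))
def blob(d,lo,hi,roi):
    h=cv2.cvtColor(d["frame"],cv2.COLOR_BGR2HSV);m=cv2.inRange(h,lo,hi);z=np.zeros_like(m);a,b,c,e=roi;z[b:e,a:c]=m[b:e,a:c];return z
for n,d,roi in(("T",T,(260,225,290,255)),("S",S,(290,205,325,230))):
    m=blob(d,(18,110,80),(32,255,255),roi);M=cv2.moments(m,True);print(n,"weight",M["m00"],M["m10"]/M["m00"],M["m01"]/M["m00"],onz(d,M["m10"]/M["m00"],M["m01"]/M["m00"],.038 if n=="T" else .036))
H=tri([(T,147.8,203.2),(S,360.3,260.1)]);print("handle top",H,proj(T,H),proj(S,H))
for nm,L in {"slabL":[(245,255.8)],"slabR":[(349.3,240.3)],"fL":[(237.5,198.7)],"fR":[(339.5,183.8)]}.items():print(nm,onz(T,*L[0],.04))
# scene corners from crop c4
for u,v in((738,288),(377,32),(122,128),(465,425)):
    print("S",onz(S,190+u/5,170+v/5,.04))
# fork base right edge, big pick, small pick tops
for u,v in((478,120),(445,320),(258,298)):print("base",onz(T,100+u/6,180+v/6,.008))
print("bigtop",tri([(T,100+240/6,180+440/6),(S,310+405/3.5,205+48/3.5)]),"small",tri([(T,100+101/6,180+104/6),(S,310+240/3.5,205+422/3.5)]))
E
```

```text
[[237.21764 199.11737]
 [340.00494 183.69928]
 [348.4768  240.1785 ]
 [245.68951 255.59659]]
[[ 0.58767861  0.1319298 ]
 [ 0.62785282 -0.15542646]
 [ 0.46874108 -0.17236343]
 [ 0.43048155  0.10900612]] [0.15885972 0.29015097 0.16001065 0.28395883]
T weight 33.0 271.6969696969697 239.9090909090909 [0.47264547 0.03772559 0.038     ]
S weight 29.0 305.7586206896552 216.51724137931035 [0.47177431 0.03725759 0.036     ]
handle top [0.55474482 0.34850543 0.16093193] [147.85457106 203.13985134] [360.41295251 260.11428711]
slabL [0.42995484 0.11088188 0.04      ]
slabR [ 0.46837554 -0.17460317  0.04      ]
fL [0.5888527  0.13114501 0.04      ]
fR [ 0.62758235 -0.15400237  0.04      ]
S [0.43303237 0.11573036 0.04      ]
S [ 0.47184299 -0.16958719  0.04      ]
S [ 0.63080207 -0.14702281  0.04      ]
S [0.59510403 0.14224606 0.04      ]
base [0.594105   0.29764865 0.008     ]
base [0.4987457  0.31105583 0.008     ]
base [0.51034486 0.39876601 0.008     ]
bigtop [0.42064668 0.35335513 0.21027579] small [0.58344642 0.44726963 0.10020889]
```

```bash
python3 -m handwheel '{"xyz": [[0.029,-0.027,0.008],[0.029,-0.027,0.008],[0.029,-0.027,0.008],[0.029,-0.027,0.008],[0.029,-0.027,0.008]], "yaw": [0.24,0.24,0.24,0.24,0.24]}' 0.093 40
python3 -m handwheel '{"xyz": [[0.029,-0.027,0],[0.029,-0.027,0],[0.029,-0.027,0],[0.029,-0.027,0],[0.029,-0.027,0]], "yaw": [0,0,0,0,0]}'
python3 -m handwheel '{"xyz": [[0.029,-0.027,0],[0.029,-0.027,0],[0.021,-0.025,0],[0,0,0],[0,0,0]], "yaw": [0,0,0,0,0]}'
python3 - <<'E'
from h import *
d=get("wrist");cv2.imwrite("pics/w1.png",d["frame"])
s=robot.observe();print(s["t"],s["eef_pos"],s["ee_rot"],proj(d,np.array([.5547,.3485,.161])),proj(d,np.array([.5547,.3485,.091])))
E
```

```text
t: 0.67
eef_pos: [0.3168, 0.5681, 0.2759]
ee_rot: [0.0, 0.066, 0.998, -0.0]
force: [0.2, 0.9, -0.0]
grip_width: 0.093
t: 1.08
eef_pos: [0.4619, 0.4331, 0.2758]
ee_rot: [0.0, 0.066, 0.998, 0.0]
force: [0.6, 0.1, 0.4]
grip_width: 0.093
t: 1.5
eef_pos: [0.5413, 0.3533, 0.2755]
ee_rot: [0.0, 0.069, 0.998, -0.0]
force: [-0.5, 0.7, -0.2]
grip_width: 0.0932
1.55 [0.53986843 0.35527959 0.27548166] [-2.03128632e-04  6.71388327e-02  9.97743619e-01  7.77165749e-05] [274.37832266 230.15212819] [274.93240046 207.40477045]
```

View pics/w1.png

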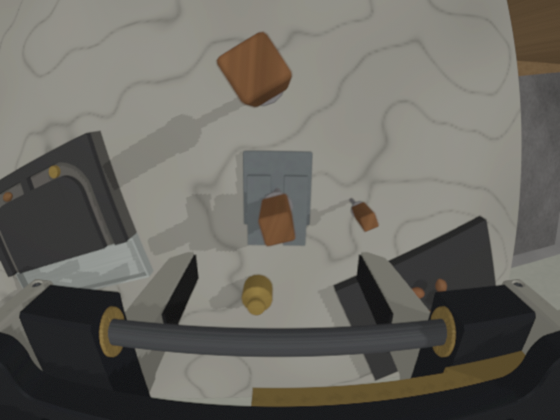

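The wrist view shows the fork square to the image at (277,200). The handle, at (276,220), looks turned relative to it, so I'll enlarge and measure its yaw.

```bash
python3 - <<'E'
import cv2
f=cv2.imread("pics/w1.png");cv2.imwrite("pics/c5.png",cv2.resize(f[140:260,220:330],None,fx=5,fy=5,interpolation=2))
E
```

```text
(no output)
```

View pics/c5.png

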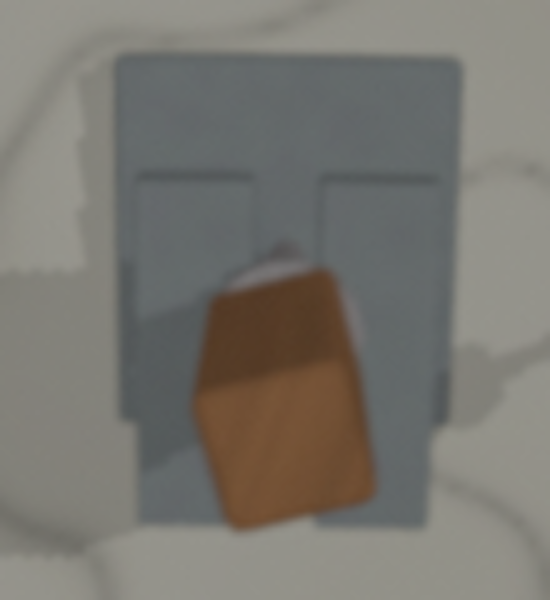

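```bash
python3 - <<'E'
from h import *
d=get("wrist")
w=lambda u,v,z:onz(d,220+u/5,140+v/5,z)[:2]
C=np.array([w(*p,.161) for p in((195,398),(355,362),(375,497),(238,530))]);print(C,C.mean(0))
e=[C[1]-C[0],C[2]-C[1],C[3]-C[2],C[0]-C[3]]
for v in e:print(np.linalg.norm(v),np.degrees(np.arctan2(v[1],v[0]))%90)
for p in((135,173),(252,176),(320,178),(440,180),(137,522),(428,527)):print("prong",w(*p,.085))
for p in((118,55),(460,60)):print("base",w(*p,.008))
E
```

```text
[[0.54188981 0.3388464 ]
 [0.53914191 0.36681465]
 [0.56418934 0.36732501]
 [0.56718638 0.3426403 ]] [0.55310186 0.35390659]
0.028102922386022237 5.611339756349196
0.025052631742601857 1.1672733031723739
0.024865985371568422 6.922566642961286
0.0255794927510218 8.529466666153212
prong [0.51480973 0.32584329]
prong [0.51889917 0.35044373]
prong [0.52125914 0.36470457]
prong [0.52499363 0.39003477]
prong [0.59405657 0.31342809]
prong [0.60412175 0.37886124]
base [0.49664866 0.31712698]
base [0.50968825 0.40426178]
```

```bash
python3 -m handwheel '{"xyz": [[0.005,-0.002,-0.02],[0.005,-0.002,-0.02],[0.004,0,-0.02],[0,0,0],[0,0,0]], "yaw": [0.8,0.8,0.7,0,0]}'
python3 - <<'E'
from h import *
d=get("wrist");cv2.imwrite("pics/w2.png",d["frame"])
s=robot.observe();print(s["t"],s["eef_pos"],s["ee_rot"]);R=d["R"];print(R,-R.T@d["t"])
cv2.imwrite("pics/c6.png",cv2.resize(d["frame"][150:300,180:380],None,fx=4,fy=4,interpolation=2))
E
```

```text
t: 2.02
eef_pos: [0.5524, 0.3527, 0.215]
ee_rot: [-0.001, -0.034, 0.999, -0.0]
force: [-0.8, 0.6, -0.1]
grip_width: 0.093
2.0667 [0.55290538 0.35293981 0.21603523] [-2.98199506e-04 -3.36524064e-02  9.99433533e-01  1.98812410e-04]
[[-6.81074073e-02  9.97677877e-01 -4.84881695e-04]
 [ 9.52331186e-01  6.51566174e-02  2.98026721e-01]
 [ 2.97366260e-01  1.98360593e-02 -9.54557404e-01]] [0.4688017  0.3465243  0.36488857]
```

View pics/c6.png

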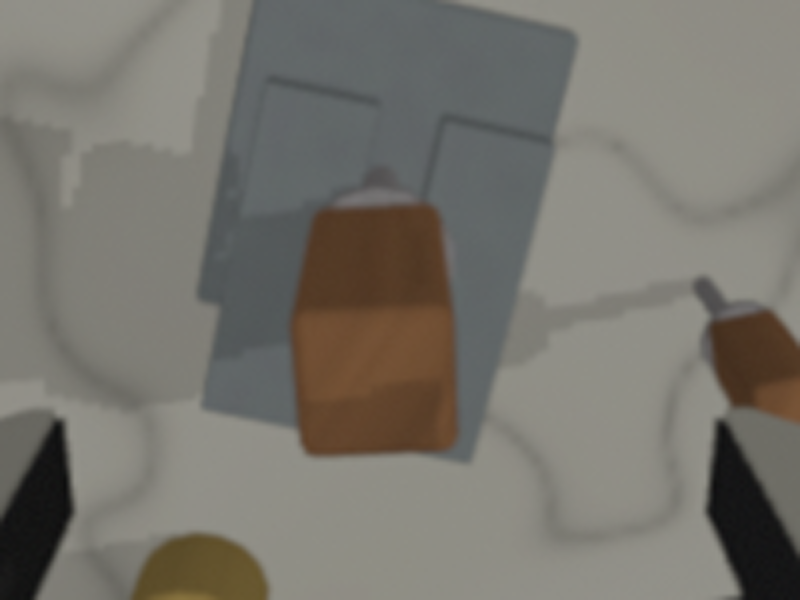

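```bash
python3 - <<'E'
from h import *
d=get("wrist");s=robot.observe();R=d["R"]
C=np.array([onz(d,180+u/4,150+v/4,.161)[:2] for u,v in((293,312),(453,305),(457,447),(308,455))]);print(C.mean(0))
for v in np.roll(C,-1,0)-C:print(np.linalg.norm(v),np.degrees(np.arctan2(v[1],v[0]))%90)
q=s["ee_rot"];p=s["eef_pos"]
print(s["t"],p,"jaw",np.degrees(np.arctan2(1-2*q[1]**2,2*q[1]*q[2])))
E
```

```text
[0.55590861 0.35081493]
0.026838099155581076 6.5508033221427695
0.02638410917782284 6.421839599104218
0.026098336216851436 7.326695157256083
0.026746167948183477 8.013594558153784
2.1167 [0.55334318 0.35293637 0.21670122] jaw 93.85488210637297
```

```bash
python3 -m handwheel '{"xyz": [[0.001,-0.001,-0.014],[0.001,-0.0005,-0.025],[0,0,-0.025],[0,0,-0.02],[0,0,0]], "yaw": [0.5,0,0,0,0]}' 0.093
python3 -m handwheel '{"xyz": [[0,0,0],[0,0,0],[0,0,0]], "yaw": [0,0,0]}' 0.05 15
python3 -m handwheel '{"xyz": [[0,0,0],[0,0,0],[0,0,0]], "yaw": [0,0,0]}' 0.02 15
python3 - <<'E'
from h import *
d=get("wrist");cv2.imwrite("pics/w3.png",d["frame"]);s=robot.observe();print(s["t"],s["eef_pos"],s["force"],s["torque"],s["grip_width"])
E
```

```text
t: 2.53
eef_pos: [0.5542, 0.35, 0.1295]
ee_rot: [-0.002, -0.055, 0.998, -0.001]
force: [-0.7, -0.3, -0.4]
grip_width: 0.0932
t: 2.78
eef_pos: [0.5565, 0.351, 0.1337]
ee_rot: [0.001, -0.056, 0.998, 0.001]
force: [0.1, 0.2, -0.5]
grip_width: 0.0774
t: 3.03
eef_pos: [0.5561, 0.3502, 0.1324]
ee_rot: [0.001, -0.056, 0.998, 0.0]
force: [-0.1, -0.4, -0.8]
grip_width: 0.0578
3.0833 [0.55594382 0.35019017 0.13215993] [-0.18315925  0.49836179 -0.49131192] [0.05758848 0.02898192 0.07187794] 0.053694791727245596
```

View pics/w3.png

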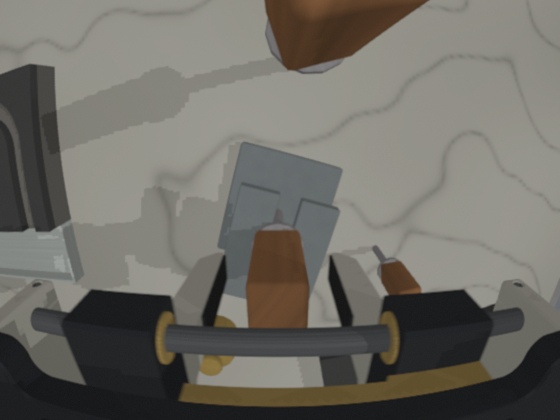

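Handle (247–307) sits centred between the pads. I'll close on it.

```bash
python3 -m handwheel '{"xyz": [[0,0,0],[0,0,0],[0,0,0],[0,0,0],[0,0,0]], "yaw": [0,0,0,0,0]}' 0.01 20
python3 -m handwheel '{"xyz": [[0,0,0],[0,0,0],[0,0,0]], "yaw": [0,0,0]}' 0.01 40
python3 -c "
from rig import robot
s=robot.observe();print(s['t'],s['eef_pos'],s['ee_rot'],s['force'],s['grip_width'])"
```

```text
t: 3.5
eef_pos: [0.5558, 0.3501, 0.1316]
ee_rot: [-0.0, -0.056, 0.998, -0.0]
force: [0.0, 0.1, -0.3]
grip_width: 0.0279
t: 3.75
eef_pos: [0.5558, 0.3501, 0.1316]
ee_rot: [0.0, -0.056, 0.998, -0.0]
force: [0.4, -0.4, -1.1]
grip_width: 0.0279
3.75 [0.55580573 0.35009798 0.13155423] [ 1.47081619e-05 -5.56029734e-02  9.98452958e-01 -1.34439226e-06] [ 0.3501337  -0.37166077 -1.06067402] 0.02788010038752214
```

```bash
python3 -m handwheel '{"xyz": [[0,0,0.01],[0,0,0.025],[0,0,0.03],[0,0,0.03],[0,0,0.005]], "yaw": [0,0,0,0,0]}'
python3 -m handwheel '{"xyz": [[-0.004,-0.0177,0],[-0.006,-0.025,0],[-0.007,-0.03,0],[-0.007,-0.03,0],[-0.007,-0.03,0]], "yaw": [0,0,0,0,0]}'
python3 -m handwheel '{"xyz": [[-0.007,-0.03,0],[-0.007,-0.03,0],[-0.007,-0.03,0],[-0.007,-0.03,0],[-0.007,-0.03,0]], "yaw": [0,0,0,0,0]}'
python3 -m handwheel '{"xyz": [[-0.006,-0.03,0],[-0.0046,-0.02,-0.01],[-0.003,-0.01,-0.02],[0,0,-0.02],[0,0,0]], "yaw": [0,0,0,0,0]}'
python3 - <<'E'
from h import *
s=robot.observe();print(s["t"],s["eef_pos"],s["ee_rot"],s["force"],s["grip_width"])
for n in("scene","top","wrist"):
    d=get(n);cv2.imwrite(f"pics/{n}4.png",d["frame"])
    print(n,proj(d,np.array([.4764,.0078,.029])))
t=cv2.imread("pics/top4.png");s=cv2.imread("pics/scene4.png")
cv2.imwrite("pics/c7.png",np.hstack([cv2.resize(t[165:265,230:330],(395,395),interpolation=2),cv2.resize(s[160:260,240:340],(395,395),interpolation=2)]))
E
```

```text
t: 4.17
eef_pos: [0.5575, 0.3512, 0.2373]
ee_rot: [0.003, -0.055, 0.998, 0.002]
force: [1.5, -0.4, -0.3]
grip_width: 0.0279
t: 4.58
eef_pos: [0.524, 0.2161, 0.2316]
ee_rot: [-0.0, -0.056, 0.998, -0.0]
force: [0.8, -0.8, -2.0]
grip_width: 0.0281
t: 5.0
eef_pos: [0.489, 0.066, 0.2317]
ee_rot: [-0.0, -0.056, 0.998, -0.0]
force: [0.4, 0.3, -1.3]
grip_width: 0.0276
t: 5.42
eef_pos: [0.4744, 0.0064, 0.1794]
ee_rot: [-0.002, -0.055, 0.998, -0.0]
force: [0.5, 1.0, -1.3]
grip_width: 0.0278
5.4167 [0.47441096 0.00636619 0.17940731] [-2.05346909e-03 -5.48011218e-02  9.98495163e-01 -1.70518937e-04] [ 0.52391062  1.01989481 -1.30272311] 0.02778401276016063
scene [297.74819016 213.29020001]
top [282.52256611 238.81219093]
wrist [277.80607874 203.7907632 ]
```

View pics/wrist4.png

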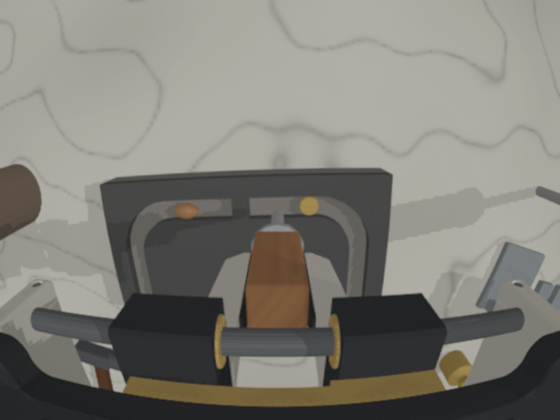

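View pics/c7.png

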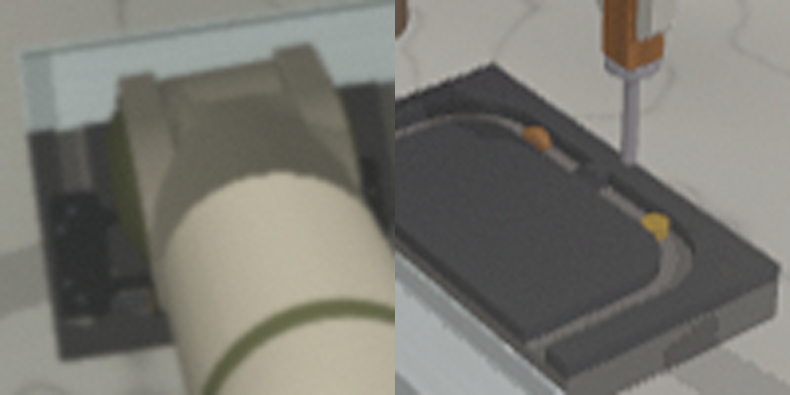

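```bash
python3 - <<'E'
import cv2
f=cv2.imread("pics/wrist4.png");cv2.imwrite("pics/c8.png",cv2.resize(f[160:250,95:255+145],None,fx=2.6,fy=2.6,interpolation=2))
cv2.imwrite("pics/c9.png",cv2.resize(f[165:255,230:380],None,fx=5.3,fy=5.3,interpolation=2))
E
```

```text
(no output)
```

View pics/c9.png

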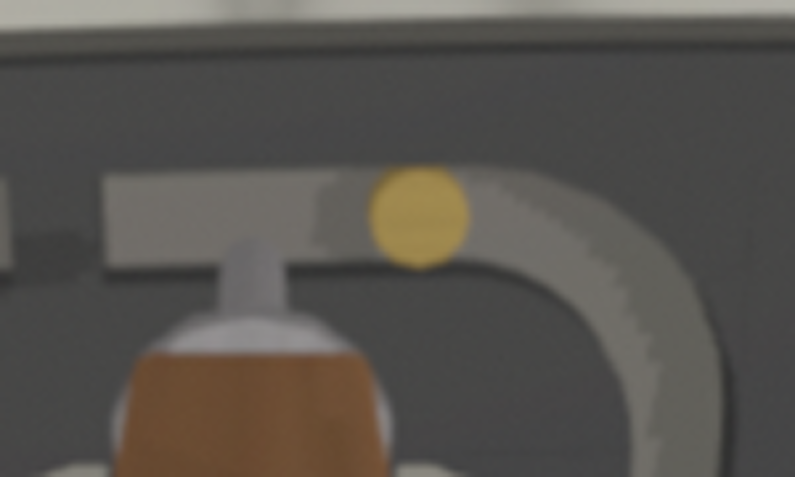

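```bash
python3 - <<'E'
from h import *
d=get("wrist");s=robot.observe();print(s["t"],s["eef_pos"])
w=lambda u,v,z:onz(d,230+u/5.3,165+v/5.3,z)[:2]
W=w(420,215,.038)
e1,e2=w(110,173,.04),w(350,167,.04);f1,f2=w(110,277,.04),w(400,270,.04)
n1,n2=w(10,57,.04),w(780,45,.04)
T=w(253,246,.0674)
print("W",W,"near",e1,e2,"far",f1,f2,"edge",n1,n2,"tip",T)
for a,b in((e1,e2),(f1,f2),(n1,n2)):
    v=b-a;print("yaw",np.degrees(np.arctan2(-v[0],v[1])))
yaw=np.radians(8);xh=np.array([np.cos(yaw),np.sin(yaw)]);yh=np.array([-xh[1],xh[0]])
for n,p in dict(e1=e1,e2=e2,f1=f1,f2=f2,n1=n1,n2=n2,W=W,T=T).items():print(n,(p@xh).round(4),(p@yh).round(4))
# scene tip check
S=get("scene")
tipS=(240+(628-395)*100/395,160+158*100/395);print(tipS,onz(S,*tipS,.0674),proj(S,np.array([.4764,.0078,.0674])))
wr=w(105,172,.04);print("left_a end",wr@xh,wr@yh)
# corners
for u,v in((105,185),(390,172)):
  p=onz(d,u,v,.04)[:2];print(p,p@xh,p@yh)
E
```

```text
5.6167 [0.47673923 0.00794633 0.1824731 ]
W [0.47320201 0.03748147] near [ 0.47116305 -0.01789641] [0.46539274 0.02376204] far [ 0.4902673  -0.01619202] [0.48316938 0.03508473] edge [ 0.45235336 -0.03711832] [0.43410235 0.09713754] tip [0.47333049 0.00751655]
yaw 7.886131830686091
yaw 7.881011227792348
yaw 7.741447022156706
e1 0.4641 -0.0833
e2 0.4642 -0.0412
f1 0.4832 -0.0843
f2 0.4834 -0.0325
n1 0.4428 -0.0997
n2 0.4434 0.0358
W 0.4738 -0.0287
T 0.4698 -0.0584
(298.9873417721519, 200.0) [0.47421534 0.00761965 0.0674    ] [298.25341429 200.27158407]
left_a end 0.4638793350979314 -0.08416660852042775
[ 0.47319661 -0.16822208] 0.44517950491921393 -0.23244119677794745
[0.43088423 0.10972979] 0.441962326521734 0.04869441692115124
```

The wrist, top and scene views agree: slab centre is about (0.531,-0.018), yaw 7.9°, weight at slab y≈63, and the tip is over the groove's centre line at slab y≈33. Now I'll lower the tip to about 3.5 mm above the groove floor.

```bash
python3 -m handwheel '{"xyz": [[0.0005,0,-0.01],[0,0,-0.01],[0,0,-0.008],[0,0,-0.006],[0,0,0]], "yaw": [0,0,0,0,0]}'
python3 -m handwheel '{"xyz": [[0,0,0],[0,0,0]], "yaw": [0,0]}'
python3 - <<'E'
from h import *
s=robot.observe();print(s["t"],s["eef_pos"],s["force"],s["torque"],s["grip_width"])
d=get("wrist");f=d["frame"];S=get("scene")["frame"]
cv2.imwrite("pics/c10.png",np.hstack([cv2.resize(f[165:265,230:330],(398,398),interpolation=2),cv2.resize(S[160:260,240:340],(398,398),interpolation=2)]))
yaw=np.radians(7.9);R=np.array([[np.cos(yaw),-np.sin(yaw)],[np.sin(yaw),np.cos(yaw)]]);c=np.array([.5312,-.0181])
L1=37.;L2=45*np.pi/2;L3=88.
def P(l):
    if l<L1:return np.array([-50,33+l])
    l-=L1
    if l<L2:a=l/45;return np.array([-5-45*np.cos(a),70+45*np.sin(a)])
    return np.array([-5+l-L2,115])
cur=np.array([.4769,.0078]);N=int((L1+L2+L3)/2.5)
out=[]
for i in range(1,N+1):
    w=c+R@P(2.5*i)/1000;dl=(w-cur).round(4);cur=cur+dl;out.append(dl)
for i in range(0,N,5):print(i//5,P(2.5*min(i+5,N)).round(0),[o.tolist() for o in out[i:i+5]])
E
```

```text
t: 6.08
eef_pos: [0.4765, 0.0077, 0.147]
ee_rot: [-0.0, -0.056, 0.998, -0.0]
force: [0.4, 0.7, -1.0]
grip_width: 0.0275
t: 6.25
eef_pos: [0.4769, 0.0075, 0.148]
ee_rot: [0.0, -0.056, 0.998, 0.0]
force: [-0.2, 0.4, -1.5]
grip_width: 0.0278
6.25 [0.47692013 0.00748247 0.14797399] [-0.22399751  0.41310193 -1.45232292] [ 0.04508385 -0.01405701  0.02917871] 0.02777933831840813
0 [-50.  46.] [[-0.0001, 0.0024], [-0.0003, 0.0025], [-0.0004, 0.0024], [-0.0003, 0.0025], [-0.0004, 0.0025]]
1 [-50.  58.] [[-0.0003, 0.0025], [-0.0004, 0.0024], [-0.0003, 0.0025], [-0.0004, 0.0025], [-0.0003, 0.0025]]
2 [-50.  70.] [[-0.0003, 0.0025], [-0.0004, 0.0024], [-0.0003, 0.0025], [-0.0004, 0.0025], [-0.0003, 0.0025]]
3 [-48.  83.] [[-0.0003, 0.0024], [-0.0001, 0.0025], [0.0001, 0.0025], [0.0001, 0.0025], [0.0003, 0.0025]]
4 [-43.  94.] [[0.0005, 0.0025], [0.0006, 0.0024], [0.0007, 0.0024], [0.0008, 0.0024], [0.001, 0.0023]]
5 [-35. 104.] [[0.0011, 0.0022], [0.0012, 0.0022], [0.0014, 0.0021], [0.0014, 0.002], [0.0016, 0.002]]
6 [-25. 111.] [[0.0017, 0.0018], [0.0017, 0.0018], [0.0019, 0.0016], [0.002, 0.00
[... 234 characters left out ...]
12. 115.] [[0.0025, 0.0003], [0.0025, 0.0004], [0.0024, 0.0003], [0.0025, 0.0004], [0.0025, 0.0003]]
10 [ 25. 115.] [[0.0025, 0.0003], [0.0024, 0.0004], [0.0025, 0.0003], [0.0025, 0.0004], [0.0025, 0.0003]]
11 [ 37. 115.] [[0.0024, 0.0004], [0.0025, 0.0003], [0.0025, 0.0003], [0.0025, 0.0004], [0.0025, 0.0003]]
12 [ 50. 115.] [[0.0024, 0.0004], [0.0025, 0.0003], [0.0025, 0.0004], [0.0025, 0.0003], [0.0024, 0.0004]]
13 [ 62. 115.] [[0.0025, 0.0003], [0.0025, 0.0003], [0.0025, 0.0004], [0.0024, 0.0003], [0.0025, 0.0004]]
14 [ 75. 115.] [[0.0025, 0.0003], [0.0025, 0.0004], [0.0024, 0.0003], [0.0025, 0.0003], [0.0025, 0.0004]]
15 [ 82. 115.] [[0.0025, 0.0003], [0.0025, 0.0004], [0.0024, 0.0003]]
```

View pics/c10.png

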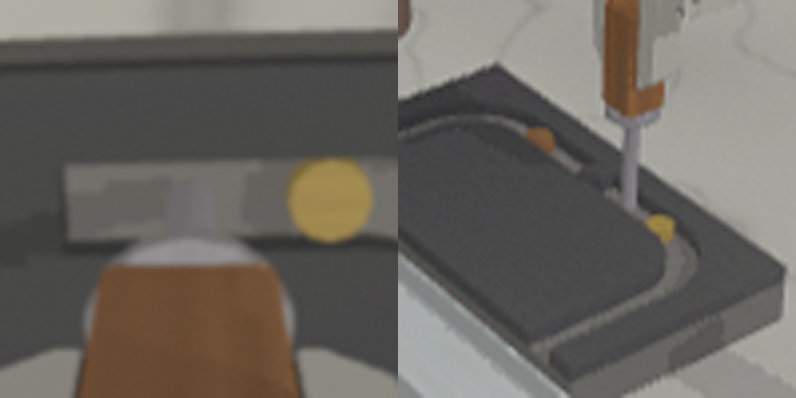

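The tip sits in the groove behind the weight with clear gaps (left panel: tip (190,195), weight (330,200)). There is no contact force. I'll push at 30 mm/s.

```bash
python3 -m handwheel '{"xyz": [[-0.0003,0.0025,-0.0005],[-0.0003,0.0025,0],[-0.0003,0.0025,0],[-0.0003,0.0025,0],[-0.0003,0.0025,0]], "yaw": [0,0,0,0,0]}'
python3 -m handwheel '{"xyz": [[-0.0003,0.0025,0],[-0.0004,0.0025,0],[-0.0003,0.0025,0],[-0.0004,0.0025,0],[-0.0003,0.0025,0]], "yaw": [0,0,0,0,0]}'
python3 -m handwheel '{"xyz": [[-0.0003,0.0025,0],[-0.0004,0.0024,0],[-0.0003,0.0025,0],[-0.0004,0.0024,0],[-0.0003,0.0025,0]], "yaw": [0,0,0,0,0]}'
python3 - <<'E'
from h import *
s=robot.observe();print(s["t"],s["eef_pos"],s["force"],s["torque"],s["grip_width"])
d=get("wrist");f=d["frame"];S=get("scene")["frame"]
cv2.imwrite("pics/c11.png",np.hstack([cv2.resize(f[165:265,230:330],(398,398),interpolation=2),cv2.resize(S[160:260,240:340],(398,398),interpolation=2)]))
E
```

```text
t: 6.77
eef_pos: [0.4752, 0.0203, 0.1472]
ee_rot: [0.0, -0.056, 0.998, 0.0]
force: [0.7, -0.7, -1.3]
grip_width: 0.0279
t: 7.18
eef_pos: [0.4734, 0.0326, 0.1471]
ee_rot: [-0.0, -0.056, 0.998, -0.0]
force: [0.3, 0.1, -1.7]
grip_width: 0.0277
t: 7.6
eef_pos: [0.4717, 0.0449, 0.1471]
ee_rot: [0.0, -0.056, 0.998, 0.0]
force: [0.2, -0.0, -1.5]
grip_width: 0.0278
7.6 [0.47173947 0.04493018 0.14711452] [ 0.17951981 -0.0385666  -1.527959  ] [ 0.04175894 -0.05808177 -0.00898006] 0.027754710768969022
```

View pics/c11.png

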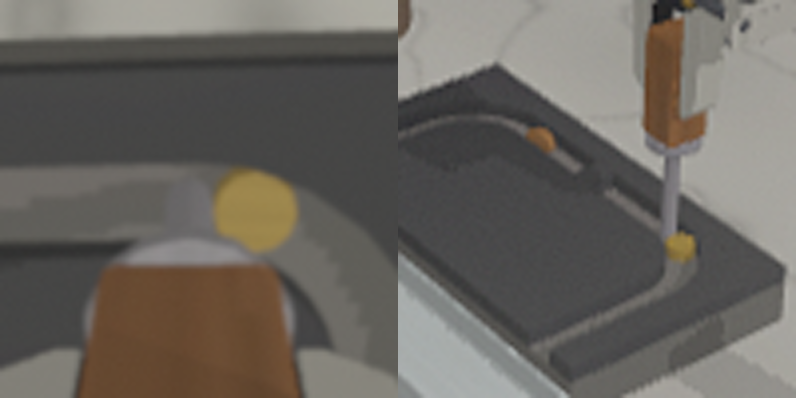

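The weight is ahead of the tip and entering the bend (left panel: (255,210)), and the forces are only noise. I'll carry on round it.

```bash
python3 -m handwheel '{"xyz": [[-0.0003,0.0024,0],[-0.0001,0.0025,0],[0,0.0025,0],[0.0002,0.0025,0],[0.0003,0.0025,0]], "yaw": [0,0,0,0,0]}'
python3 -m handwheel '{"xyz": [[0.0005,0.0025,0],[0.0006,0.0024,0],[0.0007,0.0024,0],[0.0008,0.0024,0],[0.001,0.0023,0]], "yaw": [0,0,0,0,0]}'
python3 -m handwheel '{"xyz": [[0.0011,0.0022,0],[0.0012,0.0022,0],[0.0014,0.0021,0],[0.0014,0.002,0],[0.0016,0.002,0]], "yaw": [0,0,0,0,0]}'
python3 - <<'E'
from h import *
s=robot.observe();print(s["t"],s["eef_pos"],s["force"],s["torque"],s["grip_width"])
d=get("wrist");f=d["frame"];S=get("scene")["frame"]
cv2.imwrite("pics/c12.png",np.hstack([cv2.resize(f[165:265,230:330],(398,398),interpolation=2),cv2.resize(S[160:260,240:340],(398,398),interpolation=2)]))
E
```

```text
t: 8.12
eef_pos: [0.4719, 0.0574, 0.1471]
ee_rot: [0.0, -0.056, 0.998, 0.0]
force: [-0.7, 0.8, -1.2]
grip_width: 0.028
t: 8.53
eef_pos: [0.4756, 0.0694, 0.1471]
ee_rot: [0.0, -0.056, 0.998, 0.0]
force: [0.8, 0.0, -1.6]
grip_width: 0.0277
t: 8.95
eef_pos: [0.4823, 0.0798, 0.1471]
ee_rot: [0.0, -0.056, 0.998, -0.0]
force: [-0.8, 0.4, -1.4]
grip_width: 0.028
8.95 [0.4823171  0.07977767 0.14710739] [-0.84370036  0.42934332 -1.44650437] [ 0.01862775  0.01597496 -0.01780834] 0.028027588482488076
```

View pics/c12.png

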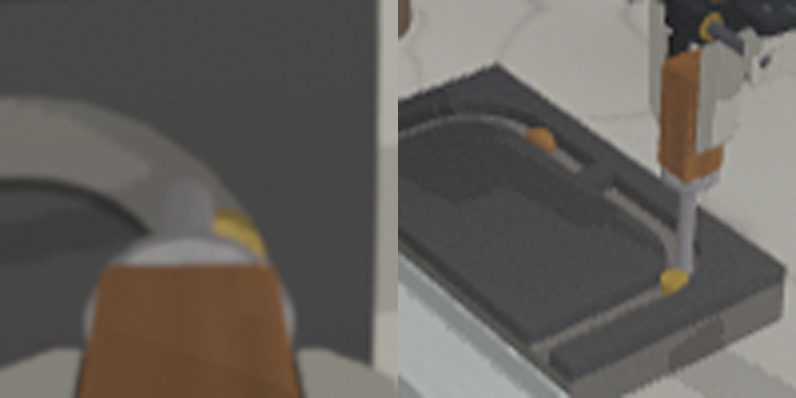

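The weight is well ahead in the bend, with the tip centred in the groove. Continuing.

```bash
python3 -m handwheel '{"xyz": [[0.0017,0.0018,0],[0.0017,0.0018,0],[0.0019,0.0016,0],[0.002,0.0016,0],[0.002,0.0014,0]], "yaw": [0,0,0,0,0]}'
python3 -m handwheel '{"xyz": [[0.0021,0.0014,0],[0.0022,0.0012,0],[0.0023,0.001,0],[0.0023,0.001,0],[0.0024,0.0008,0]], "yaw": [0,0,0,0,0]}'
python3 -m handwheel '{"xyz": [[0.0024,0.0007,0],[0.0024,0.0006,0],[0.0025,0.0004,0],[0.0024,0.0003,0],[0.0025,0.0004,0]], "yaw": [0,0,0,0,0]}'
python3 - <<'E'
from h import *
s=robot.observe();print(s["t"],s["eef_pos"],s["force"],s["torque"],s["grip_width"])
d=get("wrist");f=d["frame"];S=get("scene")["frame"]
cv2.imwrite("pics/c13.png",np.hstack([cv2.resize(f[165:265,230:330],(398,398),interpolation=2),cv2.resize(S[190:290,220:320],(398,398),interpolation=2)]))
E
```

```text
t: 9.47
eef_pos: [0.4917, 0.088, 0.1471]
ee_rot: [0.0, -0.056, 0.998, 0.0]
force: [0.4, -0.2, -2.0]
grip_width: 0.0276
t: 9.88
eef_pos: [0.503, 0.0933, 0.1471]
ee_rot: [0.0, -0.056, 0.998, 0.0]
force: [-0.0, 0.3, -1.5]
grip_width: 0.0278
t: 10.3
eef_pos: [0.5152, 0.0956, 0.1471]
ee_rot: [-0.0, -0.056, 0.998, -0.0]
force: [0.7, 0.2, -1.5]
grip_width: 0.028
10.3 [0.51519617 0.09556488 0.14710085] [ 0.6674177   0.23938725 -1.51799523] [ 0.02597429 -0.00643176  0.03021005] 0.028026262857022723
```

View pics/c13.png

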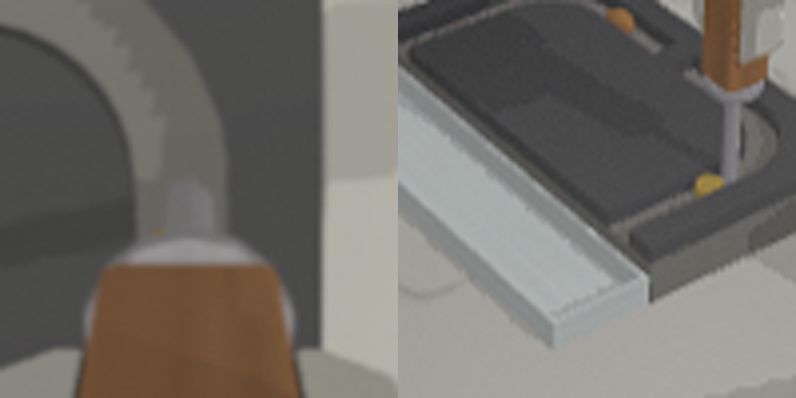

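```bash
python3 -m handwheel '{"xyz": [[0.0025,0,0],[0.0025,0,0],[0.0025,0,0],[0.0025,0.0002,0],[0.0025,0.0003,0]], "yaw": [0,0,0,0,0]}'
python3 -m handwheel '{"xyz": [[0.0025,0.0003,0],[0.0025,0.0003,0],[0.0025,0.0004,0],[0.0025,0.0003,0],[0.0025,0.0004,0]], "yaw": [0,0,0,0,0]}'
python3 -m handwheel '{"xyz": [[0.0025,0.0003,0],[0.0025,0.0003,0],[0.0025,0.0004,0],[0.0025,0.0003,0],[0.0025,0.0004,0]], "yaw": [0,0,0,0,0]}'
python3 - <<'E'
from h import *
s=robot.observe();print(s["t"],s["eef_pos"],s["force"],s["torque"],s["grip_width"])
d=get("wrist");f=d["frame"];S=get("scene")["frame"]
cv2.imwrite("pics/c14.png",np.hstack([cv2.resize(f[165:265,230:330],(398,398),interpolation=2),cv2.resize(S[190:290,220:320],(398,398),interpolation=2)]))
E
```

```text
t: 10.82
eef_pos: [0.5278, 0.0961, 0.1471]
ee_rot: [0.0, -0.056, 0.998, -0.0]
force: [-0.1, -0.4, -1.7]
grip_width: 0.0277
t: 11.23
eef_pos: [0.5402, 0.0978, 0.1471]
ee_rot: [0.0, -0.056, 0.998, 0.0]
force: [-1.2, -0.2, -1.8]
grip_width: 0.028
t: 11.65
eef_pos: [0.5527, 0.0995, 0.1471]
ee_rot: [0.0, -0.056, 0.998, -0.0]
force: [0.2, 0.2, -2.8]
grip_width: 0.0277
11.65 [0.55271116 0.09952858 0.14711098] [ 0.21162663  0.24026725 -2.77428126] [-0.0013019   0.07655002 -0.00421086] 0.02766535631798399
```

View pics/c14.png

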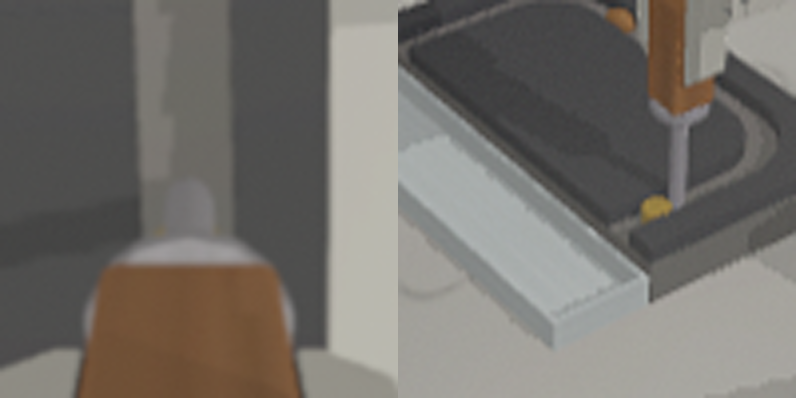

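Tip centred (190 of 140–232), weight just ahead. Continuing to the open end.

```bash
python3 -m handwheel '{"xyz": [[0.0025,0.0003,0],[0.0025,0.0003,0],[0.0025,0.0004,0],[0.0025,0.0003,0],[0.0025,0.0004,0]], "yaw": [0,0,0,0,0]}'
python3 -m handwheel '{"xyz": [[0.0025,0.0003,0],[0.0025,0.0003,0],[0.0025,0.0004,0],[0.0025,0.0003,0],[0.0025,0.0004,0]], "yaw": [0,0,0,0,0]}'
python3 -m handwheel '{"xyz": [[0.0025,0.0003,0],[0.0025,0.0003,0],[0.0025,0.0004,0],[0.0025,0.0003,0],[0.0025,0.0004,0]], "yaw": [0,0,0,0,0]}'
python3 - <<'E'
from h import *
s=robot.observe();print(s["t"],s["eef_pos"],s["force"],s["torque"],s["grip_width"])
d=get("wrist");f=d["frame"];S=get("scene")["frame"]
cv2.imwrite("pics/c15.png",np.hstack([cv2.resize(f[165:265,230:330],(398,398),interpolation=2),cv2.resize(S[190:290,200:300],(398,398),interpolation=2)]))
E
```

```text
t: 12.17
eef_pos: [0.5653, 0.1012, 0.1471]
ee_rot: [0.0, -0.056, 0.998, -0.0]
force: [0.2, -0.1, -1.1]
grip_width: 0.0276
t: 12.58
eef_pos: [0.5777, 0.1029, 0.1471]
ee_rot: [0.0, -0.056, 0.998, 0.0]
force: [-0.9, -0.2, -2.6]
grip_width: 0.0275
t: 13.0
eef_pos: [0.5902, 0.1046, 0.1471]
ee_rot: [0.0, -0.056, 0.998, -0.0]
force: [-0.4, -0.4, -2.2]
grip_width: 0.0277
13.0 [0.59020834 0.10461777 0.14711783] [-0.41950878 -0.44618487 -2.22312708] [ 0.08599076  0.04209752 -0.02891072] 0.027703839076897534
```

View pics/c15.png

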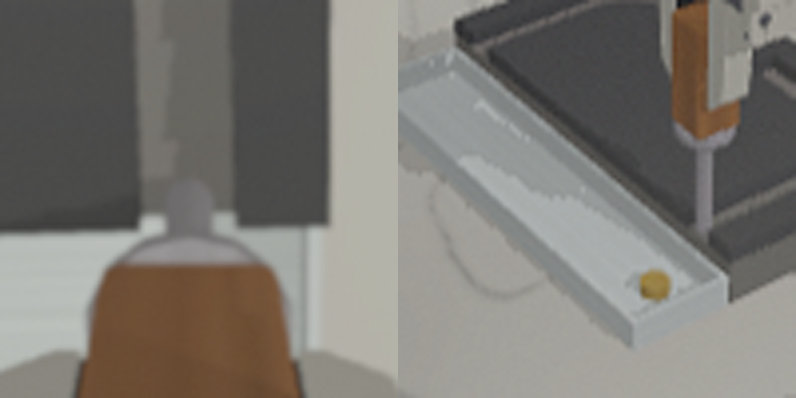

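The weight lies in the tray (right panel (655,285)). I'll lift out and go back over the fork seat: from here Δ = (-0.0344, +0.2455).

```bash
python3 -m handwheel '{"xyz": [[0,0,0.01],[0,0,0.02],[0,0,0.025],[0,0,0.02],[0,0,0.0095]], "yaw": [0,0,0,0,0]}'
python3 -m handwheel '{"xyz": [[-0.002,0.015,0],[-0.004,0.03,0],[-0.005,0.035,0],[-0.005,0.035,0],[-0.005,0.035,0]], "yaw": [0,0,0,0,0]}'
python3 -m handwheel '{"xyz": [[-0.005,0.035,0],[-0.004,0.03,0],[-0.003,0.02,0],[-0.0014,0.0105,0],[0,0,0]], "yaw": [0,0,0,0,0]}'
python3 -m handwheel '{"xyz": [[0,0,0],[0,0,0],[0,0,0]], "yaw": [0,0,0]}'
python3 - <<'E'
from h import *
s=robot.observe();print(s["t"],s["eef_pos"],s["ee_rot"],s["force"],s["grip_width"])
d=get("wrist");f=d["frame"];S=get("scene")["frame"]
cv2.imwrite("pics/c16.png",np.hstack([cv2.resize(f[140:260,220:340],(398,398),interpolation=2),cv2.resize(S[230:350,300:420],(398,398),interpolation=2)]))
E
```

```text
t: 13.52
eef_pos: [0.5908, 0.1047, 0.2349]
ee_rot: [0.002, -0.056, 0.998, 0.0]
force: [0.7, -0.4, -0.9]
grip_width: 0.0278
t: 13.93
eef_pos: [0.5684, 0.2557, 0.2318]
ee_rot: [-0.0, -0.055, 0.998, -0.0]
force: [-0.1, -0.1, -1.1]
grip_width: 0.0277
t: 14.35
eef_pos: [0.5544, 0.3528, 0.2313]
ee_rot: [-0.0, -0.057, 0.998, 0.0]
force: [-0.1, -0.7, -1.9]
grip_width: 0.0277
t: 14.6
eef_pos: [0.5564, 0.3478, 0.2317]
ee_rot: [0.0, -0.054, 0.999, -0.0]
force: [0.5, -1.0, -1.8]
grip_width: 0.0279
14.6 [0.55635479 0.34782449 0.23171245] [ 1.13456862e-04 -5.43040720e-02  9.98524315e-01 -4.97607763e-04] [ 0.54002635 -0.97397083 -1.80313905] 0.027947080878905208
```

View pics/c16.png

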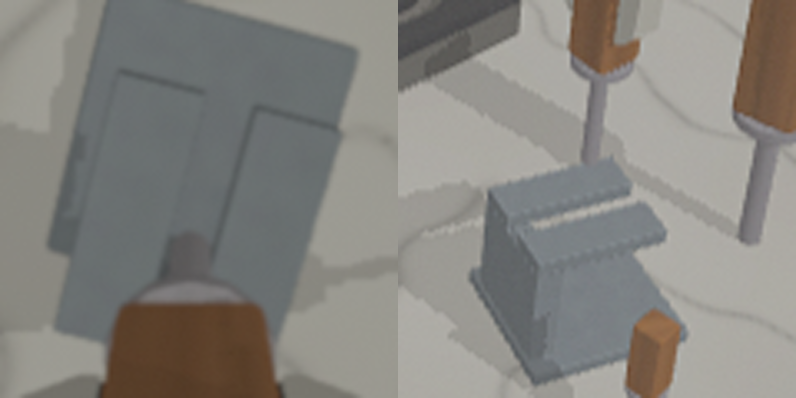

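```bash
python3 -m handwheel '{"xyz": [[0,0,-0.01],[0,0,-0.01],[0,0,-0.004],[0,0,0],[0,0,0]], "yaw": [0,0,0,0,0]}'
python3 -m handwheel '{"xyz": [[0,0,0],[0,0,0],[0,0,0],[0,0,0]], "yaw": [0,0,0,0]}'
python3 - <<'E'
from h import *
s=robot.observe();print(s["t"],s["eef_pos"],s["ee_rot"],s["force"],s["grip_width"])
d=get("wrist");f=d["frame"];S=get("scene")["frame"]
cv2.imwrite("pics/c17.png",np.hstack([cv2.resize(f[140:260,220:340],(398,398),interpolation=2),cv2.resize(S[230:350,300:420],(398,398),interpolation=2)]))
E
```

```text
t: 15.12
eef_pos: [0.5554, 0.3499, 0.2069]
ee_rot: [-0.0, -0.056, 0.998, -0.0]
force: [0.1, 0.2, -1.7]
grip_width: 0.028
t: 15.45
eef_pos: [0.5557, 0.3502, 0.2079]
ee_rot: [0.0, -0.056, 0.998, 0.0]
force: [0.6, 0.5, -2.5]
grip_width: 0.0277
15.45 [0.55567643 0.35022759 0.20792516] [ 2.32871231e-04 -5.56934457e-02  9.98447880e-01  1.25941006e-04] [ 0.623803    0.53679337 -2.4691015 ] 0.02774050888836774
```

View pics/c17.png

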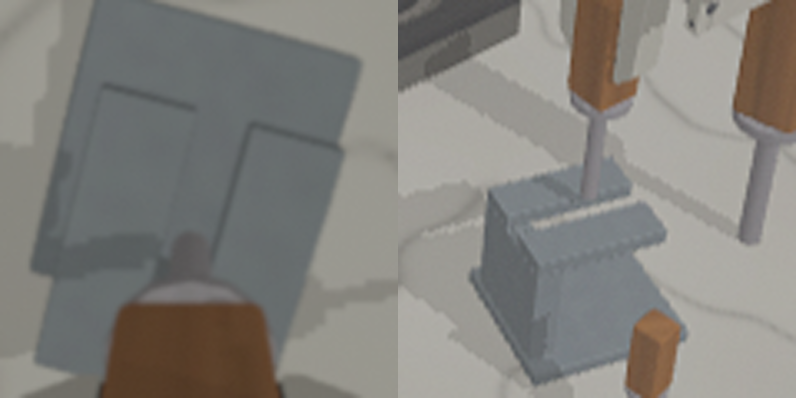

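The measured pose matches the seat pose within 0.2 mm. I'll lower it gently.

```bash
python3 -m handwheel '{"xyz": [[0,0,-0.004],[0,0,-0.005],[0,0,-0.005],[0,0,-0.005],[0,0,-0.004]], "yaw": [0,0,0,0,0]}'
python3 -m handwheel '{"xyz": [[0,0,-0.006],[0,0,-0.007],[0,0,-0.007],[0,0,-0.007],[0,0,-0.006]], "yaw": [0,0,0,0,0]}'
python3 -m handwheel '{"xyz": [[0,0,-0.006],[0,0,-0.006],[0,0,-0.004],[0,0,-0.002],[0,0,-0.001]], "yaw": [0,0,0,0,0]}'
python3 -m handwheel '{"xyz": [[0,0,0],[0,0,0],[0,0,0]], "yaw": [0,0,0]}'
```

```text
t: 15.97
eef_pos: [0.5554, 0.3499, 0.1837]
ee_rot: [-0.0, -0.056, 0.998, -0.0]
force: [0.0, -0.1, -1.3]
grip_width: 0.0282
t: 16.38
eef_pos: [0.5555, 0.3499, 0.1506]
ee_rot: [-0.0, -0.056, 0.998, -0.0]
force: [0.2, 0.5, -1.1]
grip_width: 0.0277
t: 16.8
eef_pos: [0.5555, 0.3501, 0.1322]
ee_rot: [-0.0, -0.056, 0.998, -0.0]
force: [0.7, -0.8, -0.9]
grip_width: 0.0276
t: 17.05
eef_pos: [0.5557, 0.3502, 0.1329]
ee_rot: [0.0, -0.056, 0.998, 0.0]
force: [-0.2, -0.6, -1.9]
grip_width: 0.0276
```

```bash
python3 -m handwheel '{"xyz": [[0,0,-0.0005],[0,0,-0.0006],[0,0,0],[0,0,0],[0,0,0]], "yaw": [0,0,0,0,0]}'
python3 -m handwheel '{"xyz": [[0,0,0],[0,0,0],[0,0,0],[0,0,0],[0,0,0]], "yaw": [0,0,0,0,0]}' 0.06
python3 - <<'E'
from h import *
s=robot.observe();print(s["t"],s["eef_pos"],s["force"],s["grip_width"])
d=get("wrist");f=d["frame"];S=get("scene")["frame"]
cv2.imwrite("pics/c18.png",np.hstack([cv2.resize(f[140:340,180:380],(398,398),interpolation=2),cv2.resize(S[230:350,300:420],(398,398),interpolation=2)]))
E
```

```text
t: 17.47
eef_pos: [0.5556, 0.3501, 0.1316]
ee_rot: [0.0, -0.056, 0.998, 0.0]
force: [1.0, -0.7, -0.7]
grip_width: 0.0281
t: 17.88
eef_pos: [0.5556, 0.3501, 0.1316]
ee_rot: [0.0, -0.056, 0.998, 0.0]
force: [-0.4, -0.1, 0.9]
grip_width: 0.0565
17.8833 [0.5556408  0.35011096 0.1315953 ] [-0.43119203 -0.11994983  0.91698194] 0.05645456847606355
```

View pics/c18.png

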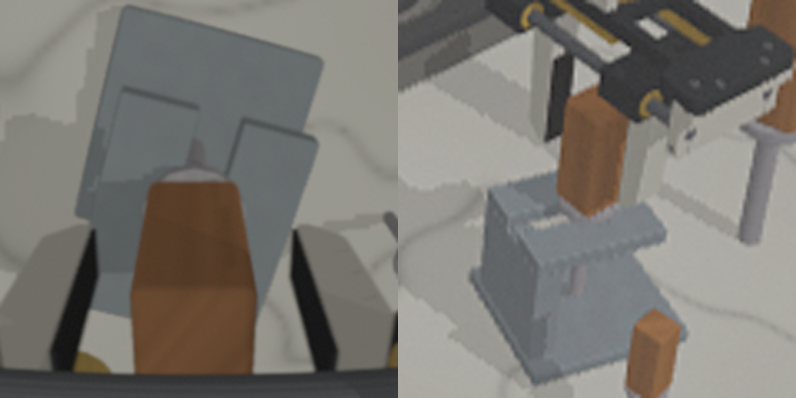

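The pick hangs upright in the slot, clear of both pads. I'll retreat upward and check the whole scene.

```bash
python3 -m handwheel '{"xyz": [[0,0,0.01],[0,0,0.03],[0,0,0.035],[0,0,0.035],[0,0,0.03]], "yaw": [0,0,0,0,0]}'
python3 -m handwheel '{"xyz": [[-0.02,0.02,0.01],[-0.03,0.03,0],[-0.03,0.04,0],[-0.03,0.04,0],[-0.02,0.03,0]], "yaw": [0,0,0,0,0]}'
python3 -m handwheel '{"xyz": [[-0.01,0.03,0],[-0.01,0.03,0],[0,0.03,0],[0,0,0],[0,0,0]], "yaw": [0,0,0,0,0]}'
python3 -m handwheel '{"xyz": [[0,0,0],[0,0,0],[0,0,0],[0,0,0],[0,0,0]], "yaw": [0,0,0,0,0]}'
python3 - <<'E'
from h import *
s=robot.observe();print(s["t"],s["eef_pos"],s["force"])
T=get("top");S=get("scene")
t,s=T["frame"],S["frame"]
cv2.imwrite("pics/top9.png",cv2.resize(t[130:280,90:440],(798,342),interpolation=2));cv2.imwrite("pics/scene9.png",cv2.resize(s[120:380,190:450],(600,600),interpolation=2))
E
```

```text
t: 18.4
eef_pos: [0.5557, 0.3501, 0.2747]
ee_rot: [0.001, -0.056, 0.998, 0.0]
force: [1.5, 0.1, 0.0]
grip_width: 0.0601
t: 18.82
eef_pos: [0.4338, 0.4981, 0.2828]
ee_rot: [0.0, -0.056, 0.998, 0.001]
force: [0.1, 0.8, -0.1]
grip_width: 0.0601
t: 19.23
eef_pos: [0.415, 0.5876, 0.2815]
ee_rot: [-0.0, -0.057, 0.998, 0.0]
force: [0.1, -1.0, -0.2]
grip_width: 0.0596
t: 19.65
eef_pos: [0.4166, 0.5855, 0.2819]
ee_rot: [0.0, -0.055, 0.998, 0.0]
force: [0.2, 0.8, -0.9]
grip_width: 0.06
19.65 [0.41662918 0.58550899 0.2818833 ] [ 0.24420965  0.82841372 -0.89473066]
```

View pics/top9.png

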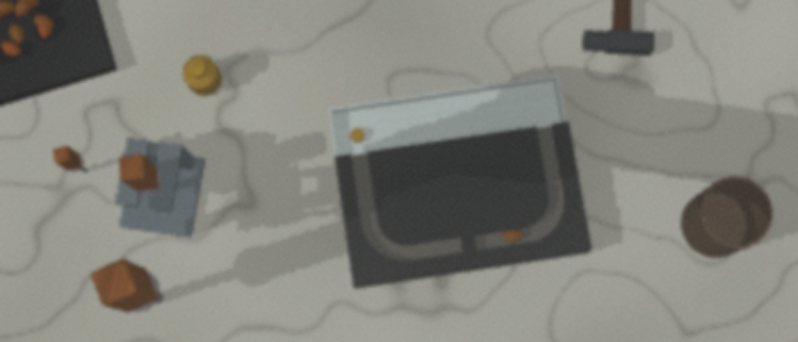

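View pics/scene9.png

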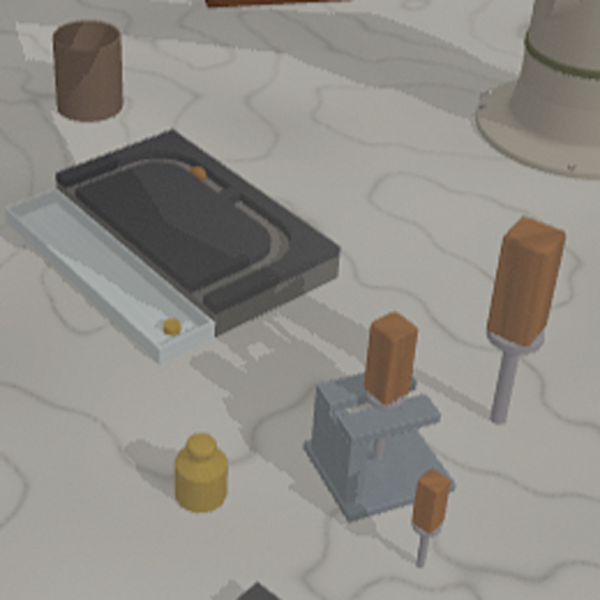

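The weight is in the tray (top crop (357,135)), and the almond is still in the right groove at (512,236). The pick hangs upright in the fork, and the can, the big weight and the other picks haven't moved. Handing in.

```bash
python3 -c "
from rig import robot
print(robot.close_job())"
```

```text
the job is handed in; nothing more can be done
None
```

The job is done and handed in. I took the pick from the fork and pushed the brass weight along the left groove at about 3 cm/s, round the bend and off the open end into the tray. I then hung the pick back at the spot it came from. The arm's clock read about 19.7 s of the allowed 72 s.

- **Final pictures:** the weight lies flat in the tray and the almond is still in the right groove. The pick hangs upright in the slot, and the can, the big weight and the other two picks look unmoved.
- **Forces:** the force readings stayed within about 3 N at every check, which is noise plus the pick's own weight. The tip was kept about 3–4 mm above the groove floor.
- **Disagreements:** early position estimates from the cameras differed by up to about 5 mm for the handle and the slab. Closer wrist views settled them before the grasp and the push. Partway along the push the tip read about 1.7 mm off the groove's centre line, and I corrected it.

No check failed.

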